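# Pack the jar box and hold out its retaining arm

### The job

Stand the two loose sample jars upright in the open jar box beside the jar that is already there, so that all three stand on its floor in a row. Then squeeze the lock button on the parked telescopic arm's grip to release it, draw the arm out over the jars until the front edge of its retaining bar is level with the white line of the index clip on the scale (within 4 mm), and finish while still holding the grip there with its button squeezed in, because the arm springs back if it is let go. Leave the index clip, the glass and the tangerine where they are.

Things in the scene. Friction and masses are not known exactly. Their poses are not given: they have to be found in the camera images.
- station: fixed jar station: grey base plate 6 mm thick with jar box, scale and telescopic arm; turned up to 0.2 rad. Origin at bench height. In its axes: box at x = -50, y = 0 mm, long along y; arm axis along y at x = 75, z = 135 mm, extending to -y; its outer tube (collar 36 mm) at y = 165 to 308 mm on a post; the scale is a steel rule at x = 35 to 55, y = -73 to 112 mm, top at z = 70 mm
- box_floor (a point): centre of the inner floor of the open grey jar box, 10 mm above the bench; axes as the station's. Inside 48 mm (x) by 144 mm (y), walls 4 mm thick, 22 mm high above the inner floor, no dividers: three 42 mm jars fit in one row along y, at y = +48, 0 and -48 mm, 6 mm between neighbours
- jar_in: sample jar with blue cap, 42 mm diameter, 62 mm tall, about 0.06 kg, already standing in the box at its +y end; origin at the centre of its underside, z up
- jar_a: one of two alike loose sample jars with white cap, 42 mm diameter, 62 mm tall, 0.04 to 0.09 kg, standing on the bench to the right of the station; origin at the centre of its underside, z along the jar. The cap is the top 12 mm, 41 mm across
- jar_b: the other loose sample jar with white cap, same as jar_a
- grip_head: black grip block on the arm's front end, moves with it. Origin on the arm axis in its front (-y) face; axes as the station's. Block x = -15 to 15, y = 0 to 80, z = -20 to 20 mm. Lock button on its -x side at y = 20, z = 0 mm: pinch block and button together there, across x, from above. A fixed catch stands beside the parked block at x = -29 to -15, y = 52 mm and beyond, z = -8 to 8 mm
- button_face (a point): centre of the outer face of the lock button, a white round button 20 mm across that stands 8 mm out of the grip head's -x side; pressing moves it toward +x
- lock_button (a joint): how far the lock button is pressed, 0 to 0.006 m; spring, 2 N to start and 6 N fully in. Beyond about 0.004 m the arm is free of its catch; otherwise the parked arm cannot be drawn out
- boom (a joint): extension of the telescopic arm, m: 0 parked (start), grows as it is drawn toward the station's -y, end stop at 0.115. A return spring pulls it back with 2 to 4 N
- bar_edge (a point): point on the lower front (-y) edge of the retaining bar, over the scale. The bar is a level steel plate under the grip block, moving with it: 6 mm thick, reaching 50 mm back from this edge and, in the block's frame, x = -130 to 10 mm; underside 80 mm above the bench, 8 mm over the caps of jars in the box
- index (a joint): position of the index clip on the scale, m = the extension of the arm at which the bar's front edge is level with the clip's white line (between 0.06 and 0.095); the clip stays where it is unless pushed
- index_line (a point): middle of the white line across the black index clip (24 x 12 mm) that sits on the scale, 75 mm above the bench; axes as the station's. The line's place along y is the mark
- glass: bystander: small empty weighing glass standing between the station and the balance, 36 mm diameter, 63 mm tall; origin at the centre of its underside
- tangerine: bystander: tangerine, 69 mm across, 57 mm tall, on the bench in front of the station's left part; origin at its underside
There are look-alikes about, which are no part of the job. What is shaped like the jar_a but yellow is not meant.

How it is judged (in metres and radians):
On the way, in this order (a step that is already met when the one before it is completed fails the run):
1. all three jars stand in the box, let go, with the arm still parked (x of jar_a in the frame of box_floor between -0.006 and 0.006 m and y of jar_a in the frame of box_floor between -0.056 and 0.056 m and z of jar_a in the frame of box_floor between -0.004 and 0.005 m and angle between each of jar_a, jar_b, jar_in's own z axis and vertical below 0.1 rad and x of jar_b in the frame of box_floor between -0.006 and 0.006 m and y of jar_b in the frame of box_floor between -0.056 and 0.056 m and z of jar_b in the frame of box_floor between -0.004 and 0.005 m and x of jar_in in the frame of box_floor between -0.006 and 0.006 m and y of jar_in in the frame of box_floor between -0.056 and 0.056 m and z of jar_in in the frame of box_floor between -0.004 and 0.005 m and value of joint boom below 0.006 m and contact force between the fingers and jar_a below 0.3 N and contact force between the fingers and jar_b below 0.3 N and contact force between the fingers and jar_in below 0.3 N), for 0.2 s.
2. the lock button is squeezed in while the arm is still parked (value of joint lock_button above 0.004 m and value of joint boom below 0.015 m), for 0.05 s.
3. the arm is drawn out of its catch (value of joint boom above 0.03 m), for 0.05 s.
At the end, for the whole second after the job is handed in: the three jars stand upright on the box floor; the gripper still holds the grip head with the lock button squeezed (over 3 mm in, over 3 N), the arm is still, and the bar's front edge is within 5 mm of the index clip's line, measured along the scale (x of jar_a in the frame of box_floor between -0.006 and 0.006 m and y of jar_a in the frame of box_floor between -0.056 and 0.056 m and z of jar_a in the frame of box_floor between -0.004 and 0.005 m and angle between each of jar_a, jar_b, jar_in's own z axis and vertical below 0.1 rad and x of jar_b in the frame of box_floor between -0.006 and 0.006 m and y of jar_b in the frame of box_floor between -0.056 and 0.056 m and z of jar_b in the frame of box_floor between -0.004 and 0.005 m and x of jar_in in the frame of box_floor between -0.006 and 0.006 m and y of jar_in in the frame of box_floor between -0.056 and 0.056 m and z of jar_in in the frame of box_floor between -0.004 and 0.005 m and y of bar_edge in the frame of index_line between -0.005 and 0.005 m and velocity of joint boom between -0.01 and 0.01 m/s and contact force between the fingers and grip_head above 3 N and value of joint lock_button above 0.003 m); the arm keeps its last pose, push and grip.
It fails at once if the index clip is shifted on its scale (over 4 mm) (distance of index_line from where it was at the start of the episode above 0.004 m).
It fails at once if the glass is knocked over or moved (over 20 mm) (distance of glass from where it was at the start of the episode above 0.02 m or angle between glass's own z axis and vertical above 0.5 rad).
It fails at once if the tangerine is moved (over 20 mm) (distance of tangerine from where it was at the start of the episode above 0.02 m).
It also fails if it takes over 61 s, if anything falls off the work surface, if the arm or the gripper's body presses on something with over 40 N, if the wrist force passes 120 N, or if a joint passes its speed limit or range.

### The arm

A 6-joint arm with a two-finger parallel gripper is mounted at the origin on a cart in front of the work surface, level with it; the furniture and walls round the work are solid. World frame = base frame: x ahead of the robot, y to its left, z up, the work surface at z = 0. Lengths are in mm, angles in degrees, forces in N, time in s.
With the tool pointing down it reaches from about 300 to 850 mm from the base axis. Payload 4.2 kg.
Tool frame: the origin (TCP) lies at the centre of the arm's flange, where the gripper is bolted on; the fingertips stand 191 mm ahead of it and the grasp point (between the pads) lies 172 mm ahead of it; z points along the fingers, y is the direction in which the jaws open and shut (so a half turn about z gives the same grasp; the last joint's range is limited). The gripper opens to 91 mm and grips with 3 to 60 N. Pads are 32 mm wide; open, the fingers measure 118 mm over their backs; the gripper's body (76 mm by 178 mm) begins 60 mm behind the grasp point.
Start: joints at [-72.25, 18.312, 89.639, -0, 72.044, -1.146], TCP at [186.214, -544.01, 404.776] pointing down, gripper open.
Joint ranges: [-177.97, 177.97], [-48.28, 115.42], [12.27, 149.76], [-77.06, 257.06], [2.81, 150.46], [-146.56, 146.56]. Speed limits (degrees/s): [147.25, 147.25, 180, 180, 180, 180].

### API

Orientations are given as [roll, pitch, yaw] about the fixed x, y, z axes, in that order (R = Rz(yaw) Ry(pitch) Rx(roll)).
In Python, from workcell import status, vision, ticket gives the robot as it stands.
- The arm moves only by the shell command python3 -m jog 'ROWS' [FORCE]. ROWS is JSON, a list of rows, each a list of 7 numbers: the finger opening in m, from 0 to 0.0912, then the shift along the tool's x, y, z in m, then the turn, a rotation vector about the tool's x, y, z in rad. A call has 1 to 12 rows; each row shifts and turns the commanded pose from where the row before left it, along the tool's axes as they then stand; what a row does not reach is not made up. A row lasts 1/8 s, in which the tool goes at most 62.5 mm and 10.7 degrees, less where a joint would pass 70% of its speed; a pose out of reach is approached as far as the arm can. A call with a gripper value outside its range is refused whole. The fingers move at their own pace and stop on an object; FORCE is the grip in N (left out, the last holds). Time passes only in rows, so rows that do not move let the fingers close. It gives the time, the measured TCP pose, the force and the opening at its end, in the units of the state.
- status.state(): the state, without advancing time (a new reading comes with each control period).
- vision.grab_frame(name): name is "scene" or "top"; returns a dict with "color" (480x640x3 uint8, blue, green, red), "depth" (480x640 float32, mm along the optical axis (not along the pixel's ray), 0 where there is no reading), "fov_y" (degrees; the focal length in pixels is half the picture's height over the tangent of half this angle, whatever the lens; pixels are square), "cx", "cy" (the principal point, pixels), "k1" (the pictures are not rectified: a ray, as slopes to the right and down, at radius r is drawn at 1 + k1 r^2 times it, then the intrinsics apply), "pose" (4x4, takes a point from camera to world coordinates). Camera axes: x right, y down, z forward; pixel columns grow to the right and rows downward; lengths in mm; the calibration is good to about 2 mm. A picture is of the moment at which its call begins.
- ticket.job_done(): hands the job in, once; it reports no verdict.
Trained networks look in the newest picture that a camera, given by its name, has taken for a name from the list of things; names that differ only in an ending like _2 or _b are one class to them, and where a whole thing is asked for, a point or a joint stands for the part that bears it (a point fixed in the world has none). Each returns a list of dicts, best first, with "p" (0 to 1); they miss things now and then, are a little off and sometimes report something else, mostly with a low value. They report only what shows in the picture. A call takes as long as a camera call. They do not tell look-alikes from the thing itself.
- vision.find_in(camera, label): "location" ([x, y, z] in mm, in world coordinates, good to about 4 mm: the middle of the surface that is visible of it).
- vision.silhouettes(camera, label): "pixels" (480x640 bool, what is visible of it).
The state is a dict: "time_s": time; "qpos": joint angles; "qvel": joint speeds; "effort": joint torques, N m; "ee_pos": TCP position; "ee_rot": TCP orientation; "force": force on the tool from outside, world axes, zero at the start; "torque": the same for the moment, N m; "gripper_width": finger opening in mm.
Only numpy, scipy, OpenCV 4.12 (cv2) and the standard library are available. Lean on these libraries where they do the work, as an engineer would, in place of code of your own. Each camera call takes 0.05 s, during which the arm holds its last target.

## Working session

There is one attempt and no reset: what is moved stays moved. The work goes in short steps, Python scripts to look and compute and a shell command to move; the robot and the scene stay as the last step left them, time stands still between calls to the robot, and variables do not carry over. Pictures are saved under pics/ and viewed, and the job is handed in when it is done.

```bash
ls; mkdir -p pics
cat > h.py <<'E'
import numpy as np, cv2, sys
from workcell import status, vision, ticket
def px2ray(f,u,v):
    fl=240/np.tan(np.radians(f["fov_y"])/2)
    xd=(u-f["cx"])/fl; yd=(v-f["cy"])/fl
    x,y=xd,yd
    for _ in range(20):
        r2=x*x+y*y; x=xd/(1+f["k1"]*r2); y=yd/(1+f["k1"]*r2)
    return np.array([x,y,1+0*x])
def px2w(f,u,v,d=None):
    if d is None: d=f["depth"][int(round(v)),int(round(u))]
    p=px2ray(f,u,v)*d
    return f["pose"][:3,:3]@p+f["pose"][:3,3]
def px_at_z(f,u,v,z):
    r=f["pose"][:3,:3]@px2ray(f,u,v); o=f["pose"][:3,3]
    return o+r*(z-o[2])/r[2]
def w2px(f,p):
    T=np.linalg.inv(f["pose"]); c=T[:3,:3]@np.asarray(p,float)+T[:3,3]
    x,y=c[0]/c[2],c[1]/c[2]; k=1+f["k1"]*(x*x+y*y)
    fl=240/np.tan(np.radians(f["fov_y"])/2)
    return np.array([f["cx"]+fl*x*k,f["cy"]+fl*y*k])
def cloud(f,mask):
    v,u=np.nonzero(mask&(f["depth"]>0))
    P=px2ray(f,u.astype(float),v.astype(float))*f["depth"][v,u]
    return (f["pose"][:3,:3]@P).T+f["pose"][:3,3]
E
python3 - <<'E'
from h import *
for c in ("scene","top"):
    f=vision.grab_frame(c); cv2.imwrite(f"pics/{c}0.png",f["color"])
    print(c,f["fov_y"],f["cx"],f["cy"],f["k1"],f["pose"].round(3).tolist())
    for l in ("jar_a","jar_in","grip_head","button_face","bar_edge","index_line","glass","tangerine","station","box_floor"):
        try: print(l,[(np.round(d["location"]).tolist(),round(d["p"],2)) for d in vision.find_in(c,l)])
        except Exception as e: print(l,e)
print(status.state())
E
```

```text
pics
scene 57.35088835501839 314.45953037214946 241.41603951156085 -0.02806433222426124 [[-0.685, -0.435, 0.584, -95.739], [-0.728, 0.433, -0.532, 473.458], [-0.022, -0.79, -0.613, 697.653], [0.0, 0.0, 0.0, 1.0]]
jar_a [([407.0, -299.0, 46.0], 0.91), ([419.0, -72.0, 49.0], 0.87), ([364.0, -353.0, 45.0], 0.67), ([371.0, -206.0, 44.0], 0.58)]
jar_in [([475.0, 198.0, 64.0], 0.56)]
grip_head [([588.0, 265.0, 86.0], 0.78), ([417.0, -73.0, 51.0], 0.67)]
button_face [([584.0, 258.0, 137.0], 0.56)]
bar_edge [([585.0, 263.0, 86.0], 0.9)]
index_line [([574.0, 152.0, 77.0], 0.65)]
glass [([607.0, -80.0, 44.0], 0.56)]
tangerine [([366.0, 273.0, 45.0], 0.71), ([589.0, 266.0, 87.0], 0.28)]
station [([585.0, 283.0, 25.0], 0.56)]
box_floor [([587.0, 277.0, 28.0], 0.64)]
top 48.8406083984057 317.62206882641743 238.54842773782642 -0.1309202264263765 [[0.015, -0.997, 0.079, 411.923], [-1.0, -0.015, 0.009, -56.652], [-0.008, -0.079, -0.997, 1301.74], [0.0, 0.0, 0.0, 1.0]]
jar_a [([415.0, -305.0, 60.0], 0.81), ([376.0, -214.0, 61.0], 0.7), ([364.0, -368.0, 62.0], 0.67), ([427.0, -84.0, 62.0], 0.55), ([56
[... 378 characters left out ...]
13.0], 0.86), ([484.0, 187.0, 72.0], 0.21)]
{'time_s': 1.1, 'qpos': array([-7.22493178e+01,  1.83131284e+01,  8.96398085e+01,  5.97351364e-04,
        7.20460622e+01, -1.14611677e+00]), 'qvel': array([ 0.04349872,  0.02074563, -0.01863731, -0.0117836 , -0.04838574,
        0.00417252]), 'effort': array([ 5.10535556e-04, -4.12360740e+01, -2.32230234e+01,  7.30022904e-02,
        3.75622802e-02,  1.02526909e-05]), 'ee_pos': array([ 186.22101258, -544.00541213,  404.75811154]), 'ee_rot': array([ 1.79998988e+02, -5.48131947e-04,  1.88966148e+01]), 'force': array([-0.19686282, -0.69563607,  0.0624509 ]), 'torque': array([ 0.0253342 ,  0.01723786, -0.03194178]), 'gripper_width': 91.39432827415236}
```

View pics/scene0.png

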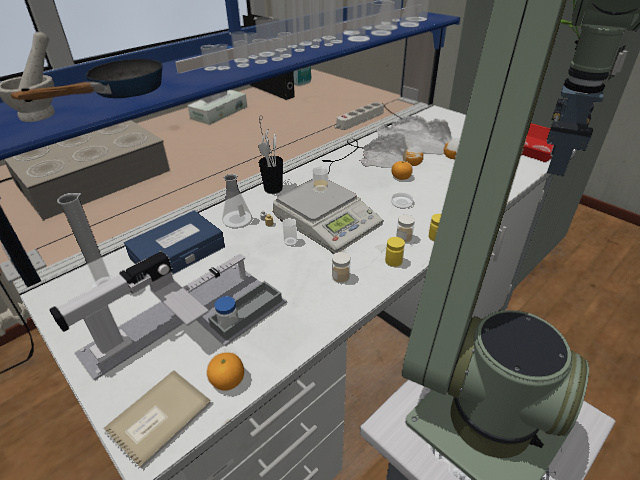

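View pics/top0.png

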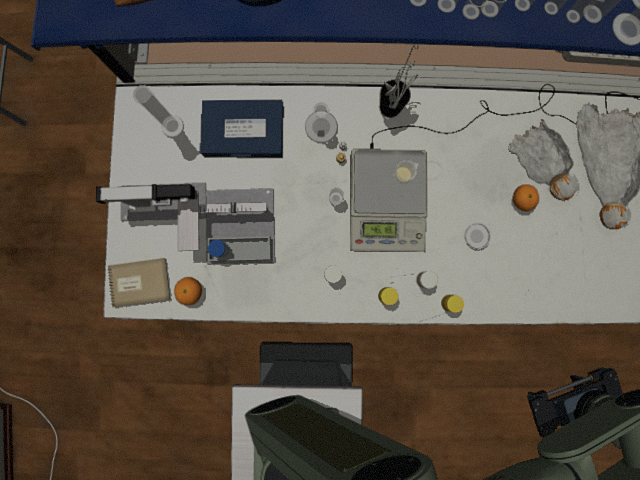

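Run:
```python
from h import *
a=cv2.imread("pics/top0.png")[170:280,90:290]; cv2.imwrite("pics/top0z.png",cv2.resize(a,None,fx=4,fy=4,interpolation=cv2.INTER_CUBIC))
a=cv2.imread("pics/scene0.png")[230:370,60:300]; cv2.imwrite("pics/scene0z.png",cv2.resize(a,(792,462),interpolation=cv2.INTER_CUBIC))
```

```text
(no output)
```

View pics/top0z.png

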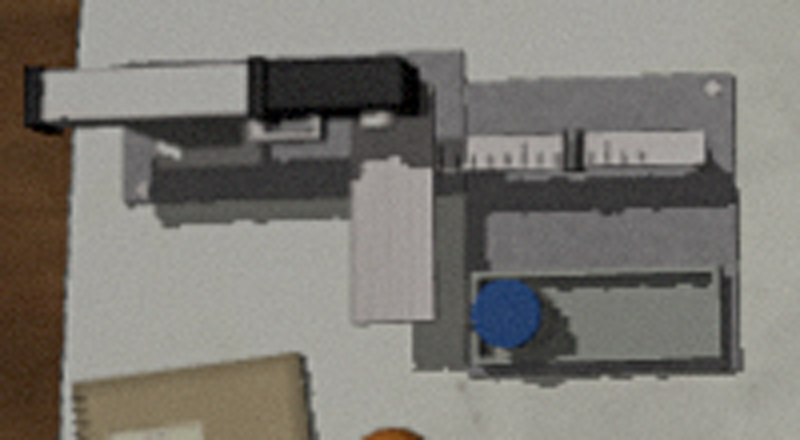

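View pics/scene0z.png

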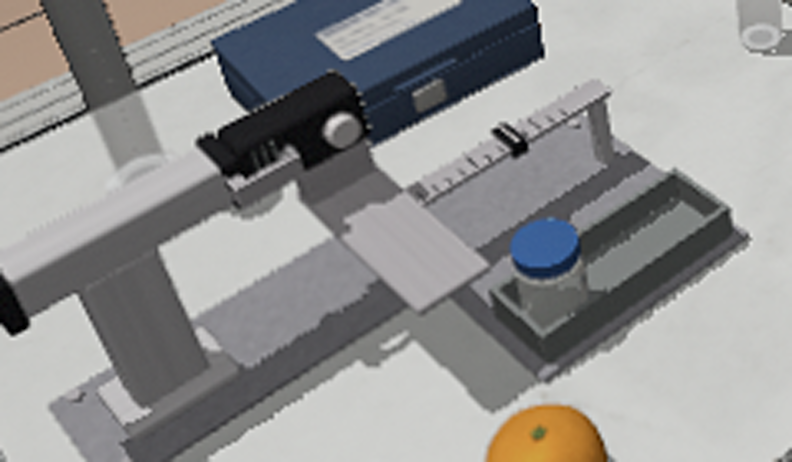

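Run:
```python
from h import *
from scipy.optimize import least_squares
ft=vision.grab_frame("top"); fs=vision.grab_frame("scene")
T=[((-22,76,32),(472,272)),((-22,-76,32),(719,266)),((-78,76,32),(470,365)),((-78,-76,32),(722,358)),((55,-73,70),(704,130)),((35,-73,70),(704,165))]
obs=[(ft,p,np.array(q)/4+(90,170)) for p,q in T]
S=[((-78,-76,32),(735,213)),((-22,-76,32),(675,170)),((-78,76,32),(548,325)),((55,-73,70),(605,82)),((35,-73,70),(609,93))]
def R(a): c,s=np.cos(a),np.sin(a); return np.array([[c,-s,0],[s,c,0],[0,0,1]])
def W(x,p): return R(x[2])@np.array(p,float)+np.array([x[0],x[1],0])
obs2=[(fs,p,np.array(q)/3.3+(60,230)) for p,q in S]
for O in (obs,obs2,obs+obs2):
    g=lambda x: np.concatenate([w2px(f,W(x,p))-q for f,p,q in O])
    r=least_squares(g,[540,150,0],x_scale=[10,10,.1])
    print(r.x,r.fun.round(1))
x=r.x
# refine other features
Q=lambda P: R(x[2]).T@(P-np.array([x[0],x[1],0]))
t=lambda u,v,z: Q(px_at_z(ft,u/4+90,v/4+170,z)).round(1)
s=lambda u,v,z: Q(px_at_z(fs,u/3.3+60,v/3.3+230,z)).round(1)
print("bar corner",t(434,322,86),t(352,323,86), s(488,268,86), s(418,310,80),s(345,235,86))
print("grip front",t(416,105,155),t(412,60,155))
print("line",t(573,150,75),s(511,138,75))
print("button",s(345,128,135))
print("jar",t(506,313,72),s(546,243,72))
for c,f in (("top",ft),("scene",fs)):
    for l in ("jar_a",):
        for d in vision.silhouettes(c,l):
            P=cloud(f,d["pixels"]); P=P[P[:,2]>58]
            print(c,len(P),P.mean(0).round(1),P.min(0).round(),P.max(0).round(), (P[:,:2].min(0)+P[:,:2].max(0))/2)
print(status.state()["time_s"])
```

```text
[5.34825956e+02 1.47911579e+02 4.39590229e-02] [-0.6  0.2 -0.  -0.1  0.2  0.  -0.3  0.1  0.2  0.   0.4 -0.3]
[5.30770252e+02 1.47852004e+02 3.12735175e-02] [-0.2 -1.5  1.2 -0.8 -1.2  3.9 -2.  -1.8  2.3 -1.2]
[5.33372208e+02 1.47498009e+02 3.65894122e-02] [-0.5  0.6  0.1  0.7  0.1  0.4 -0.3  0.9  0.5  0.9  0.7  0.5 -0.9 -2.4
  0.5 -1.5 -1.5  3.1 -2.7 -2.4  1.5 -1.8]
bar corner [-53.8  85.6  86. ] [-53.4 134.2  86. ] [-57.6  90.3  86. ] [-50.2 134.1  80. ] [ 26.9 134.2  86. ]
grip front [ 62.4  79.4 155. ] [ 87.7  81.7 155. ]
line [46.4  5.2 75. ] [37.9  9.  75. ]
button [ 54.9 105.1 135. ]
jar [-48.5  46.1  72. ] [-53.1  48.3  72. ]
top 191 [ 362.7 -369.7   61.4] [ 344. -390.   58.] [ 382. -351.   70.] [ 362.93255127 -370.49416533]
top 208 [ 417.6 -307.2   61.4] [ 398. -328.   58.] [ 438. -289.   66.] [ 417.54430062 -308.17065448]
top 209 [429.1 -81.1  61.5] [ 409. -101.   58.] [449. -61.  68.] [428.77749216 -81.14166522]
top 212 [ 377.9 -214.4   61.2] [ 359. -235.   58.] [ 397. -195.   67.] [ 377.87731867 -215.23549914]
scene 160 [426.3 -80.5  60.1] [ 407. -101.   58.] [446. -61.  64.] [426.52881763 -80.55615511]
scene 127 [ 411.  -299.4   60. ] [ 362. -328.   58.] [ 435. -227.   64.] [ 398.28342351 -277.49477179]
scene 60 [ 347.3 -331.3   85. ] [ 139. -384.   58.] [381.  38. 366.] [ 259.96702174 -173.21478946]
scene 145 [ 375.7 -213.9   59.9] [ 355. -234.   58.] [ 397. -191.   63.] [ 375.96797333 -212.66849994]
1.3
```

```bash
cat >> h.py <<'E'
from scipy.spatial.transform import Rotation as Rn
def to(x,y,z):
    s=status.state(); M=Rn.from_euler('xyz',s["ee_rot"],degrees=True)
    d=np.array([x,y,z])-s["ee_pos"]
    print("t",s["time_s"],"pos",s["ee_pos"].round(1),"rot",s["ee_rot"].round(2),"w",round(s["gripper_width"],1),"F",s["force"].round(1))
    print("tool shift mm",M.inv().apply(d).round(1))
E
python3 -m jog '[[0.091,0,0,0,0,0,-0.1834],[0.091,0,0,0,0,0,-0.1834],[0.091,0,0,0,0,0,-0.1834],[0.091,0,0,0,0,0,-0.1834],[0.091,0,0,0,0,0,-0.1834],[0.091,0,0,0,0,0,-0.1834],[0.091,0,0,0,0,0,-0.1834],[0.091,0,0,0,0,0,0]]' 20
python3 -c "
from h import *
to(416.5,-306.5,320)"
```

```text
time_s: 2.3
ee_pos: [186.2, -544.0, 404.8]
ee_rot: [180.0, 0.0, 92.3]
force: [-0.1, -0.3, -0.4]
gripper_width: 91.3
t 2.3 pos [ 186.2 -544.   404.8] rot [1.800e+02 1.000e-02 9.233e+01] w 91.3 F [-0.1 -0.3 -0.4]
tool shift mm [228.  239.7  84.8]
```

```bash
python3 -m jog '[[0.091,0.038,0.04,0.0141,0,0,0],[0.091,0.038,0.04,0.0141,0,0,0],[0.091,0.038,0.04,0.0141,0,0,0],[0.091,0.038,0.04,0.0141,0,0,0],[0.091,0.038,0.04,0.0141,0,0,0],[0.091,0.038,0.0397,0.0143,0,0,0],[0.091,0,0,0,0,0,-0.002],[0.091,0,0,0,0,0,0]]'
python3 - <<'E'
from h import *
to(416.5,-306.5,220)
for c in ("top","scene"):
    f=vision.grab_frame(c); cv2.imwrite(f"pics/{c}1.png",f["color"])
    for d in vision.silhouettes(c,"jar_a"):
        P=cloud(f,d["pixels"]); P=P[(P[:,2]>56)&(P[:,2]<66)]
        if len(P): print(c,len(P),((P[:,:2].min(0)+P[:,:2].max(0))/2).round(1),P[:,:2].mean(0).round(1),np.ptp(P[:,:2],axis=0).round())
E
```

```text
time_s: 3.3
ee_pos: [415.9, -306.2, 320.2]
ee_rot: [-180.0, 0.0, 92.5]
force: [-0.2, 0.3, -0.3]
gripper_width: 91.1
t 3.3 pos [ 415.9 -306.2  320.2] rot [-1.7999e+02  4.0000e-02  9.2510e+01] w 91.1 F [-0.2  0.3 -0.3]
tool shift mm [ -0.3   0.6 100.2]
top 225 [428.7 -81.1] [428.4 -81.1] [40. 40.]
top 223 [ 377.8 -214.4] [ 377.5 -213.9] [38. 38.]
top 75 [ 417.5 -295. ] [ 417.1 -295.8] [35. 14.]
scene 176 [425.8 -80.5] [425.3 -80.3] [42. 41.]
scene 170 [ 375.7 -213.2] [ 375.2 -212.7] [43. 42.]
scene 80 [ 405.8 -277.6] [ 420.4 -300.1] [62. 90.]
```

View pics/scene1.png

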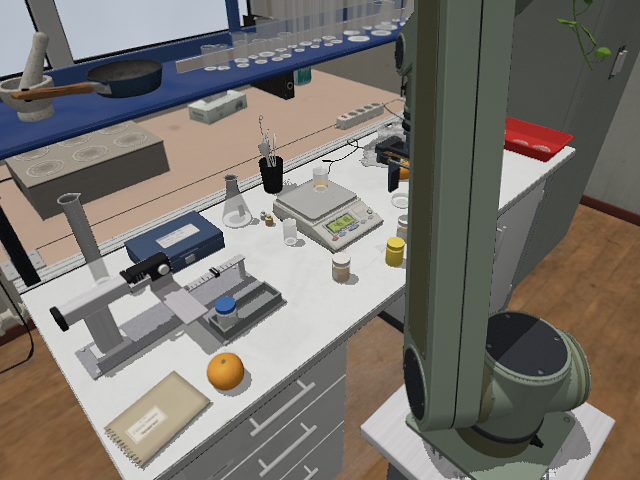

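View pics/top1.png

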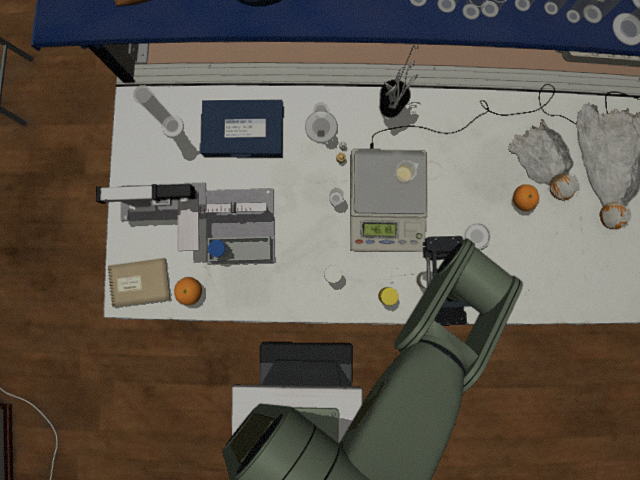

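Run:
```python
from h import *
f=vision.grab_frame("top"); 
for v in range(225,275,5):
    for u in (405,415,420,424): print((u,v),px2w(f,u,v).round().tolist(),end=' ')
    print()
```

```text
(405, 225) [546.0, -252.0, 53.0] (415, 225) [547.0, -277.0, 50.0] (420, 225) [548.0, -289.0, 47.0] (424, 225) [547.0, -299.0, 50.0] 
(405, 230) [535.0, -254.0, 45.0] (415, 230) [536.0, -278.0, 45.0] (420, 230) [536.0, -290.0, 45.0] (424, 230) [536.0, -299.0, 46.0] 
(405, 235) [523.0, -254.0, 43.0] (415, 235) [524.0, -278.0, 43.0] (420, 235) [524.0, -290.0, 41.0] (424, 235) [524.0, -299.0, 45.0] 
(405, 240) [512.0, -255.0, 34.0] (415, 240) [512.0, -279.0, 41.0] (420, 240) [512.0, -290.0, 42.0] (424, 240) [512.0, -301.0, 39.0] 
(405, 245) [500.0, -255.0, 36.0] (415, 245) [500.0, -279.0, 38.0] (420, 245) [500.0, -291.0, 38.0] (424, 245) [488.0, -266.0, 220.0] 
(405, 250) [488.0, -256.0, 31.0] (415, 250) [488.0, -280.0, 34.0] (420, 250) [489.0, -292.0, 32.0] (424, 250) [477.0, -266.0, 218.0] 
(405, 255) [477.0, -260.0, 3.0] (415, 255) [478.0, -285.0, 3.0] (420, 255) [478.0, -299.0, -2.0] (424, 255) [467.0, -266.0, 218.0] 
(405, 260) [465.0, -261.0, -0.0] (415, 260) [466.0, -286.0, 1.0] (420, 260) [466.0, -298.0, 1.0] (424, 260) [466.0, -309.0, -5.0] 
(405, 265) [453.0, -261.0, 2.0] (415, 265) [453.0, -286.0, 1.0] (420, 265) [453.0, -298.0, 3.0] (424, 265) [454.0, -309.0, -2.0] 
(405, 270) [440.0, -260.0, 4.0] (415, 270) [441.0, -286.0, -3.0] (420, 270) [441.0, -299.0, -2.0] (424, 270) [441.0, -308.0, -1.0]
```

```bash
python3 -m jog '[[0.072,-0.0005,0.0006,0.02,0,0,0],[0.072,0,0,0.03,0,0,0],[0.072,0,0,0.03,0,0,0],[0.072,0,0,0.02,0,0,0],[0.072,0,0,0,0,0,0],[0.036,0,0,0,0,0,0],[0.036,0,0,0,0,0,0],[0.036,0,0,0,0,0,0],[0.036,0,0,0,0,0,0],[0.036,0,0,0,0,0,0]]' 20
```

```text
time_s: 4.8
ee_pos: [416.8, -306.6, 220.6]
ee_rot: [179.9, 0.1, 92.6]
force: [-0.1, 0.6, 5.4]
gripper_width: 41.9
```

```bash
python3 -m jog '[[0.036,0,0,-0.03,0,0,0],[0.036,0,0,-0.05,0,0,0],[0.036,0.02,0.004,-0.02,0,0,0],[0.036,0.05,0.01,0,0,0,0],[0.036,0.05,0.01,0,0,0,0],[0.036,0.05,0.01,0,0,0,0],[0.036,0.05,0.01,0,0,0,0],[0.036,0.05,0.01,0,0,0,0],[0.036,0.05,0.01,0,0,0,0],[0.036,0.05,0.01,0,0,0,0],[0.036,0.04,0.01,0,0,0,0],[0.036,0,0,0,0,0,0]]'
python3 - <<'E'
from h import *
to(484.6,143.9,300)
E
```

```text
time_s: 6.3
ee_pos: [482.2, 109.1, 319.5]
ee_rot: [-180.0, -0.0, 92.8]
force: [0.4, -0.1, -0.2]
gripper_width: 41.8
t 6.3 pos [482.2 109.1 319.5] rot [-1.7998e+02 -1.0000e-02  9.2800e+01] w 41.8 F [ 0.4 -0.1 -0.2]
tool shift mm [34.7  4.1 19.5]
```

```bash
python3 -m jog '[[0.036,0.02,0.002,0.01,0,0,0.004],[0.036,0.0147,0.0021,0.0095,0,0,0],[0.036,0,0,0,0,0,0],[0.036,0,0,0,0,0,0]]'
python3 - <<'E'
from h import *
to(484.6,143.9,300)
for c in ("top","scene"):
    f=vision.grab_frame(c); cv2.imwrite(f"pics/{c}2.png",f["color"])
    a=f["color"][170:290,90:330] if c=="top" else f["color"][190:370,60:360]
    cv2.imwrite(f"pics/{c}2z.png",cv2.resize(a,None,fx=2.6 if c=="scene" else 3.3,fy=2.6 if c=="scene" else 3.3,interpolation=cv2.INTER_CUBIC))
E
```

```text
time_s: 6.8
ee_pos: [484.7, 141.1, 300.4]
ee_rot: [-180.0, 0.0, 92.3]
force: [1.2, -0.7, -1.0]
gripper_width: 41.5
t 6.8 pos [484.7 141.1 300.4] rot [-1.7998e+02  4.0000e-02  9.2320e+01] w 41.5 F [ 1.2 -0.7 -1. ]
tool shift mm [2.8 0.  0.4]
```

View pics/scene2z.png

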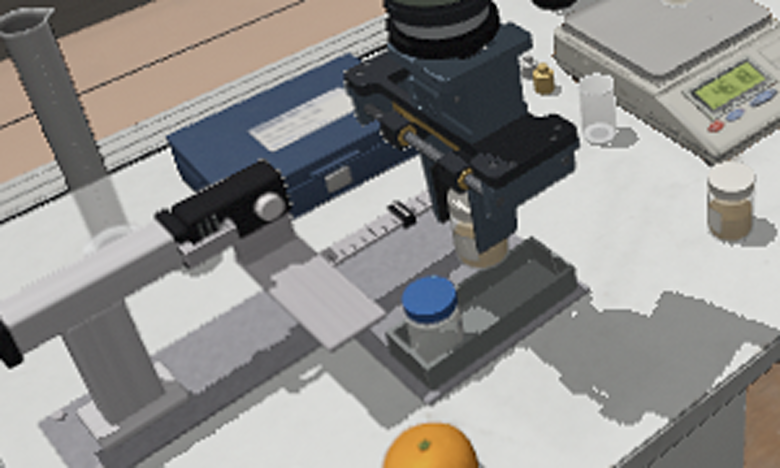

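View pics/top2z.png

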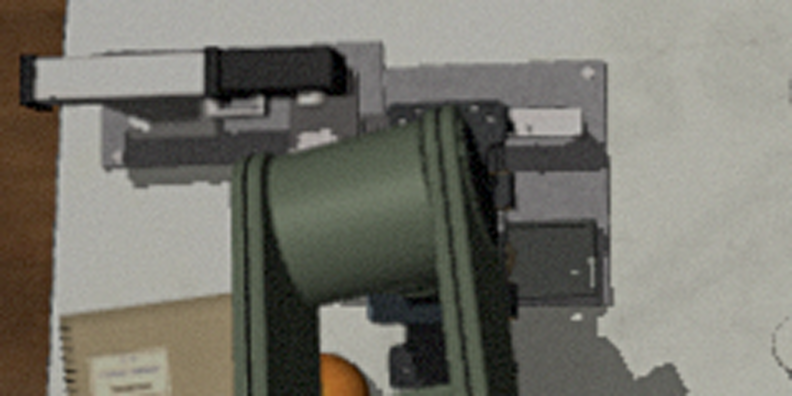

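```bash
python3 -m jog '[[0.036,0.0025,-0.0012,0.02,0,0,0],[0.036,0,0,0.018,0,0,0],[0.036,0,0,0,0,0,0],[0.036,0,0,0,0,0,0]]'
python3 - <<'E'
from h import *
to(483.5,143.9,230)
for c in ("scene",):
    f=vision.grab_frame(c); cv2.imwrite(f"pics/{c}3.png",f["color"])
    a=f["color"][260:350,180:310]
    cv2.imwrite(f"pics/{c}3z.png",cv2.resize(a,None,fx=6,fy=6,interpolation=cv2.INTER_CUBIC))
E
```

```text
time_s: 7.4
ee_pos: [483.8, 144.0, 263.2]
ee_rot: [179.9, -0.0, 92.3]
force: [0.7, -0.1, -0.9]
gripper_width: 41.6
t 7.4 pos [483.8 144.  263.2] rot [ 1.7993e+02 -1.0000e-02  9.2310e+01] w 41.6 F [ 0.7 -0.1 -0.9]
tool shift mm [-0.1 -0.3 33.2]
```

View pics/scene3z.png

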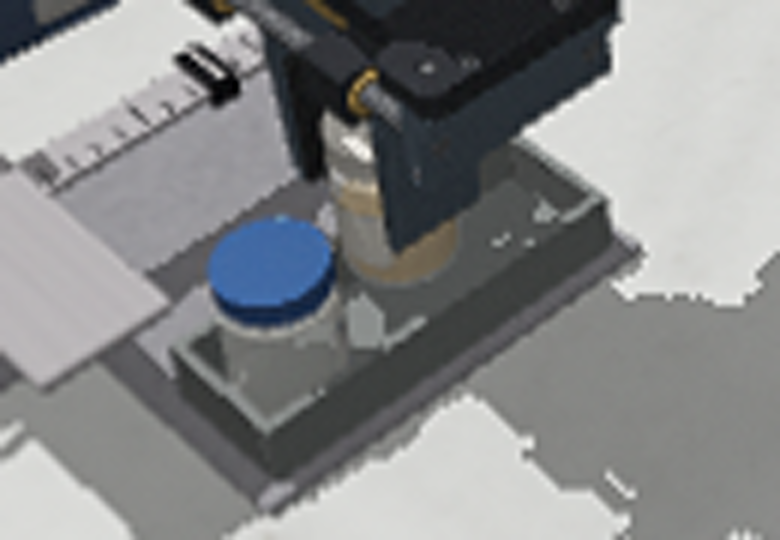

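Run:
```python
from h import *
from scipy.optimize import least_squares
f=vision.grab_frame("scene")
def R(a): c,s=np.cos(a),np.sin(a); return np.array([[c,-s,0],[s,c,0],[0,0,1]])
S=[((-22,76,32),(172,347)),((-78,76,32),(265,432)),((-78,-76,32),(607,203)),((-22,-76,32),(525,137))]
O=[(p,np.array(q)/6+(180,260)) for p,q in S]
a=0.042
g=lambda x: np.concatenate([w2px(f,R(a)@np.array(p,float)+[x[0],x[1],0])-q for p,q in O])
r=least_squares(g,[535,148]); print(r.x,r.fun.round(1))
img=f["color"][260:350,180:310]; img=cv2.resize(img,None,fx=6,fy=6,interpolation=cv2.INTER_CUBIC)
def draw(pts,col):
    q=np.array([(w2px(f,p)-(180,260))*6 for p in pts]).round().astype(int); cv2.polylines(img,[q],True,col,1)
th=np.linspace(0,2*np.pi,60)
s=status.state()["ee_pos"]
for z in (s[2]-220,s[2]-220+50): draw([(s[0]+21*np.cos(t),s[1]+21*np.sin(t),z) for t in th],(0,0,255))
for X,col in ((r.x,(0,255,0)),((534.8,147.9),(255,255,0))):
    draw([R(a)@np.array(p,float)+[X[0],X[1],0] for p in ((-22,76,32),(-78,76,32),(-78,-76,32),(-22,-76,32))],col)
cv2.imwrite("pics/ov.png",img)
```

```text
[529.55176127 149.55015004] [-0.1  0.7  1.   1.2  1.1 -0.5 -2.2 -1.7]
```

View pics/ov.png

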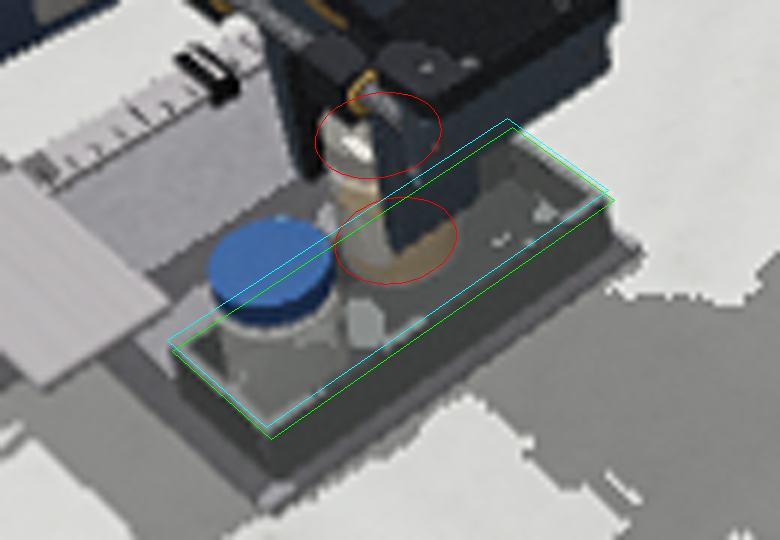

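Run:
```python
from h import *
f=vision.grab_frame("scene")
x0,y0,k=200,275,8
img=f["color"][y0:y0+65,x0:x0+90]; img=cv2.resize(img,None,fx=k,fy=k,interpolation=cv2.INTER_CUBIC)
img=np.clip(img.astype(float)*1.6,0,255).astype(np.uint8)
def R(a): c,s=np.cos(a),np.sin(a); return np.array([[c,-s,0],[s,c,0],[0,0,1]])
def pt(p,X): return tuple(((w2px(f,R(.042)@np.array(p,float)+[X[0],X[1],0])-(x0,y0)+.5)*k).round().astype(int))
for X,col in (((534.8,147.9),(255,255,0)),((531,147.9),(0,0,255))):
    for p in ((-78,76,32),(-78,40,32),(-78,0,32),(-78,-40,32),(-78,-76,32),(-22,76,32),(-50,76,32),(-22,-76,32),(-78,76,6),(-78,0,10)): cv2.circle(img,pt(p,X),3,col,-1)
cv2.imwrite("pics/ov2.png",img)
```

```text
(no output)
```

View pics/ov2.png

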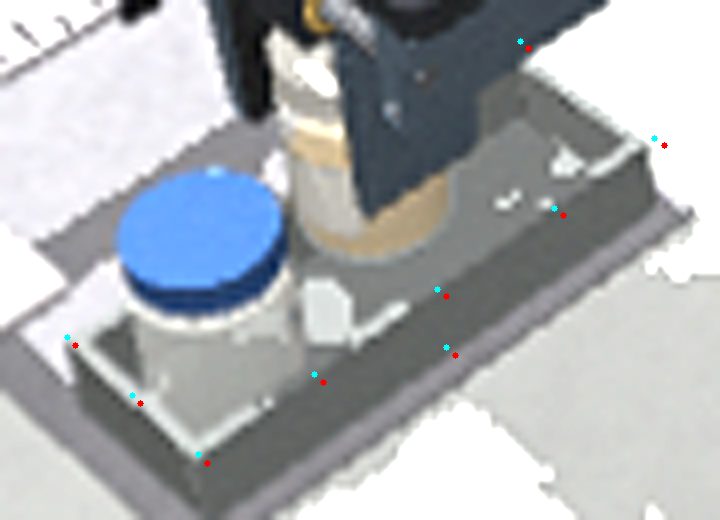

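```bash
python3 -m jog '[[0.036,0,0,0.012,0,0,0],[0.036,0,0,0.008,0,0,0],[0.036,0,0,0.006,0,0,0],[0.036,0,0,0,0,0,0]]'
python3 -c "
from h import *
to(484,144,231)"
```

```text
time_s: 8.05
ee_pos: [483.9, 144.3, 235.9]
ee_rot: [179.9, 0.0, 92.4]
force: [3.5, -0.0, -2.4]
gripper_width: 42.0
t 8.05 pos [483.9 144.3 235.9] rot [179.94   0.    92.35] w 42.0 F [ 3.5 -0.  -2.4]
tool shift mm [-0.3  0.1  4.9]
```

```bash
python3 -m jog '[[0.036,0,0.001,0,0,0,0],[0.036,0,0,0.0045,0,0,0],[0.036,0,0,0,0,0,0]]'
python3 -c "
from h import *
to(484,144,231)"
```

```text
time_s: 8.43
ee_pos: [484.3, 144.2, 231.6]
ee_rot: [-180.0, 0.0, 92.3]
force: [2.1, 0.1, -2.0]
gripper_width: 41.9
t 8.425 pos [484.3 144.2 231.6] rot [-1.7997e+02  1.0000e-02  9.2340e+01] w 41.9 F [ 2.1  0.1 -2. ]
tool shift mm [-0.2 -0.3  0.6]
```

```bash
python3 -m jog '[[0.036,0,0,0.0007,0,0,0],[0.06,0,0,0,0,0,0],[0.06,0,0,0,0,0,0],[0.06,0,0,0,0,0,0],[0.06,0,0,-0.02,0,0,0],[0.06,0,0,-0.03,0,0,0],[0.072,0,0,-0.04,0,0,0],[0.072,-0.02,0,0,0,0,0],[0.072,-0.05,-0.012,0,0,0,0],[0.072,-0.05,-0.012,0,0,0,0],[0.072,-0.05,-0.012,0,0,0,0],[0.072,-0.05,-0.012,0,0,0,0]]'
python3 - <<'E'
from h import *
to(427.5,-80.8,320)
f=vision.grab_frame("scene")
a=f["color"][200:360,60:310]
cv2.imwrite(f"pics/scene4z.png",cv2.resize(a,None,fx=3.2,fy=3.2,interpolation=cv2.INTER_CUBIC))
for d in vision.silhouettes("scene","jar_a"):
    P=cloud(f,d["pixels"]); 
    print(d["p"],len(P),P.mean(0).round(1),P.max(0).round())
E
```

```text
time_s: 9.93
ee_pos: [444.8, -79.0, 321.4]
ee_rot: [180.0, 0.0, 92.4]
force: [0.8, -0.5, 0.6]
gripper_width: 72.0
t 9.925 pos [444.8 -79.  321.4] rot [1.7998e+02 1.0000e-02 9.2360e+01] w 72.0 F [ 0.8 -0.5  0.6]
tool shift mm [ -1.1 -17.4   1.4]
0.91 509 [420.1 -73.5  39.8] [487. -59.  63.]
0.77 454 [ 370.9 -203.8   37.7] [ 428. -191.   63.]
0.61 559 [473.9 149.1  53.8] [502. 172.  72.]
```

View pics/scene4z.png

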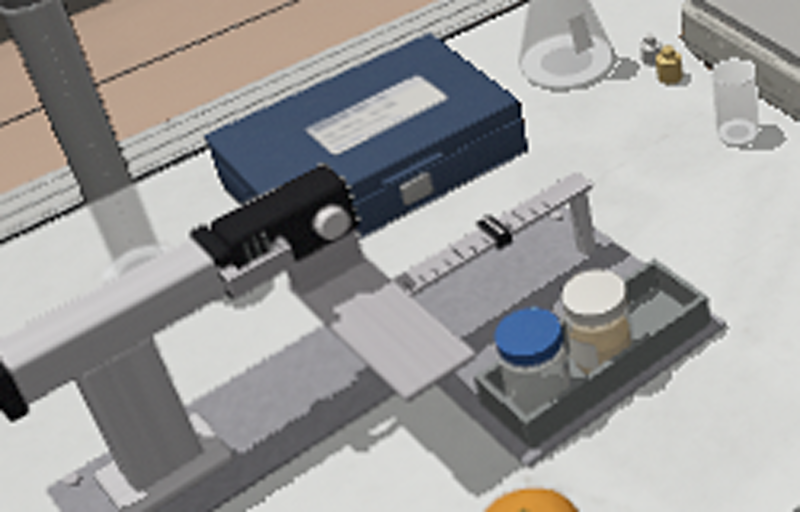

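```bash
python3 -m jog '[[0.072,-0.0011,-0.0174,0,0,0,0],[0.072,0,0,0.025,0,0,0],[0.072,0,0,0.035,0,0,0],[0.072,0,0,0.025,0,0,0],[0.072,0,0,0.016,0,0,0],[0.072,0,0,0,0,0,0],[0.036,0,0,0,0,0,0],[0.036,0,0,0,0,0,0],[0.036,0,0,0,0,0,0],[0.036,0,0,0,0,0,0],[0.036,0,0,0,0,0,0]]' 20
python3 -c "
from h import *
to(486.5,96.5,300)"
```

```text
time_s: 11.4
ee_pos: [428.3, -79.4, 220.7]
ee_rot: [180.0, 0.0, 92.3]
force: [-0.5, 0.1, 5.8]
gripper_width: 41.6
t 11.4 pos [428.3 -79.4 220.7] rot [1.7995e+02 1.0000e-02 9.2320e+01] w 41.6 F [-0.5  0.1  5.8]
tool shift mm [173.4  65.4 -79.3]
```

```bash
python3 -m jog '[[0.036,0,0,-0.03,0,0,0],[0.036,0,0,-0.05,0,0,0],[0.036,0.04,0.015,0,0,0,0],[0.036,0.05,0.02,0,0,0,0],[0.036,0.05,0.02,0,0,0,0],[0.036,0.0357,0.0104,0,0,0,0],[0.036,0,0,0.02,0,0,0],[0.036,0,0,0.015,0,0,0],[0.036,0,0,0,0,0,0],[0.036,0,0,0,0,0,0]]'
python3 - <<'E'
from h import *
to(486.5,99,231)
f=vision.grab_frame("scene")
x0,y0,k=200,260,7
a=f["color"][y0:y0+80,x0:x0+110]
cv2.imwrite(f"pics/scene5z.png",cv2.resize(a,None,fx=k,fy=k,interpolation=cv2.INTER_CUBIC))
E
```

```text
time_s: 12.65
ee_pos: [486.4, 98.4, 265.5]
ee_rot: [180.0, 0.0, 92.3]
force: [0.2, -0.6, -1.3]
gripper_width: 42.0
t 12.65 pos [486.4  98.4 265.5] rot [179.97   0.    92.28] w 42.0 F [ 0.2 -0.6 -1.3]
tool shift mm [ 0.6  0.1 34.5]
```

View pics/scene5z.png

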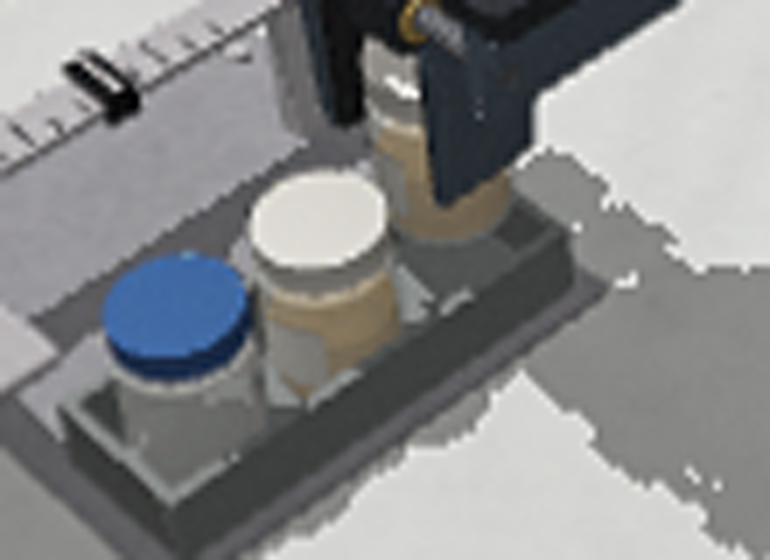

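```bash
python3 -m jog '[[0.036,0.001,0.0003,0.012,0,0,0],[0.036,0,0,0.01,0,0,0],[0.036,0,0,0.006,0,0,0],[0.036,0,0,0,0,0,0]]'
python3 -c "
from h import *
to(486.5,99,231)"
```

```text
time_s: 13.2
ee_pos: [486.4, 99.9, 236.6]
ee_rot: [-179.9, 0.0, 92.3]
force: [-0.6, 0.7, -0.5]
gripper_width: 41.4
t 13.2 pos [486.4  99.9 236.6] rot [-1.7993e+02  2.0000e-02  9.2340e+01] w 41.4 F [-0.6  0.7 -0.5]
tool shift mm [-0.9  0.   5.6]
```

```bash
python3 -m jog '[[0.036,0,0,0.0052,0,0,0],[0.036,0,0,0,0,0,0],[0.06,0,0,0,0,0,0],[0.06,0,0,0,0,0,0],[0.06,0,0,0,0,0,0],[0.06,0,0,-0.02,0,0,0],[0.06,0,0,-0.04,0,0,0],[0.076,0,0,-0.06,0,0,0],[0.076,-0.03,-0.02,-0.04,0,0,0],[0.076,-0.04,-0.05,0,0,0,0],[0.076,-0.04,-0.05,0,0,0,0],[0.076,0,0,0,0,0,0]]'
python3 - <<'E'
from h import *
to(598,250,400)
f=vision.grab_frame("scene")
x0,y0,k=60,200,3.2
cv2.imwrite("pics/scene6.png",f["color"])
cv2.imwrite(f"pics/scene6z.png",cv2.resize(f["color"][200:360,60:310],None,fx=k,fy=k,interpolation=cv2.INTER_CUBIC))
f=vision.grab_frame("top")
cv2.imwrite("pics/top6.png",f["color"])
cv2.imwrite("pics/top6z.png",cv2.resize(f["color"][170:280,90:290],None,fx=4,fy=4,interpolation=cv2.INTER_CUBIC))
E
```

```text
time_s: 14.7
ee_pos: [370.3, -14.4, 392.1]
ee_rot: [-180.0, 0.0, 92.1]
force: [0.6, 0.9, -0.8]
gripper_width: 75.9
t 14.7 pos [370.3 -14.4 392.1] rot [-1.7995e+02  3.0000e-02  9.2120e+01] w 75.9 F [ 0.6  0.9 -0.8]
tool shift mm [255.7 237.3  -8.2]
```

View pics/scene6z.png

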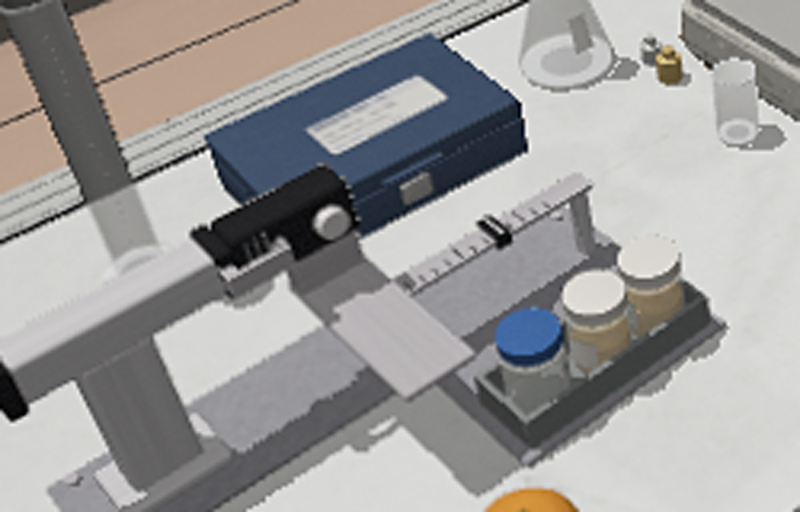

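View pics/top6z.png

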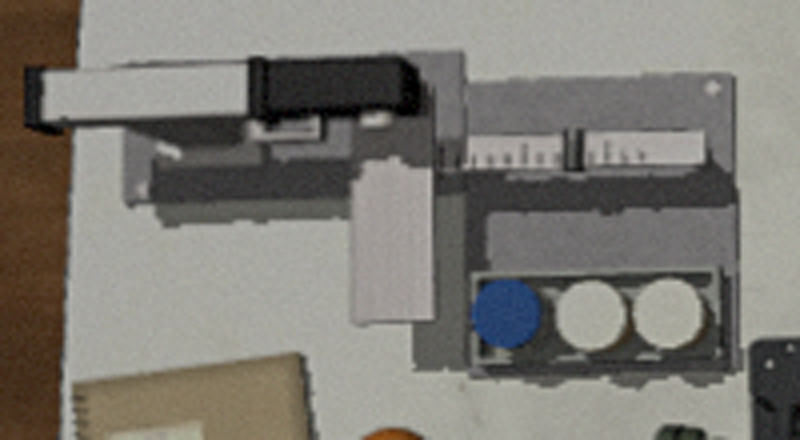

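Run:
```python
from h import *
f=vision.grab_frame("scene"); t=vision.grab_frame("top")
a=.042
R=np.array([[np.cos(a),-np.sin(a),0],[np.sin(a),np.cos(a),0],[0,0,1]])
o=np.array([533.9,147.9,0])
def St(P): return (R.T@(P-o)).round(1)
ray=f["pose"][:3,:3]@px2ray(f,332/3.2+60,222/3.2+200); c=f["pose"][:3,3]
n=R[:,0]; s=(52-n@(c-o))/(n@ray); print("button via plane",St(c+s*ray), c+s*ray)
for u,v in ((416,82),(412,60),(418,110)): print("front top",St(px_at_z(t,u/4+90,v/4+170,155)))
print("button top view",St(px_at_z(t,375/4+90,118/4+170,140)))
for fr,cc in ((f,"scene"),(t,"top")):
    for l in ("button_face","grip_head"):
        for d in vision.silhouettes(cc,l):
            P=cloud(fr,d["pixels"]);P=P[(P[:,2]>112)&(P[:,2]<165)]
            if len(P)<10: continue
            Q=(P-o)@R; print(cc,l,round(d["p"],2),len(P),np.percentile(Q,[3,50,97],axis=0).round(1).tolist())
to(603.7,252,400)
```

```text
button via plane [ 52.  107.4 137.1] [581.34650284 257.34500322 137.12243617]
front top [ 75.1  78.6 155. ]
front top [ 87.6  80.9 155. ]
front top [ 59.4  77.5 155. ]
button top view [ 58.2 105.7 140. ]
scene button_face 0.47 59 [[51.4, 100.5, 126.6], [54.6, 106.7, 135.3], [57.8, 114.0, 143.3]]
scene grip_head 0.66 825 [[53.9, 91.6, 119.1], [62.6, 125.4, 148.8], [85.5, 163.5, 154.4]]
top button_face 0.62 34 [[55.1, 97.7, 134.8], [58.5, 105.7, 142.1], [63.3, 113.5, 147.3]]
top grip_head 0.17 578 [[57.4, 86.7, 127.0], [73.2, 121.5, 153.3], [89.6, 163.1, 158.3]]
t 15.1 pos [374.2 -12.4 391.8] rot [-179.97   -0.     92.41] w 75.9 F [ 0.3 -0.6 -0.3]
tool shift mm [254.5 240.5  -8.3]
```

```bash
python3 -m jog '[[0.07,0.04,0.0375,-0.002,0,0,0],[0.07,0.04,0.0375,-0.002,0,0,0],[0.07,0.04,0.0375,-0.002,0,0,0],[0.07,0.04,0.0375,0,0,0,0],[0.07,0.04,0.0375,0,0,0,0],[0.07,0.04,0.0375,0,0,0,0],[0.07,0.019,0.0151,0,0,0,0],[0.07,0,0,0,0,0,0],[0.07,0,0,0,0,0,0]]'
python3 - <<'E'
from h import *
to(603.2,256.4,307)
f=vision.grab_frame("scene")
cv2.imwrite(f"pics/scene7z.png",cv2.resize(f["color"][140:360,60:310],None,fx=2.7,fy=2.7,interpolation=cv2.INTER_CUBIC))
E
```

```text
time_s: 16.23
ee_pos: [602.4, 255.6, 397.5]
ee_rot: [-179.9, 0.1, 92.4]
force: [0.7, -0.1, -0.4]
gripper_width: 70.1
t 16.225 pos [602.4 255.6 397.5] rot [-1.7992e+02  6.0000e-02  9.2360e+01] w 70.1 F [ 0.7 -0.1 -0.4]
tool shift mm [ 0.9  0.9 90.5]
```

View pics/scene7z.png

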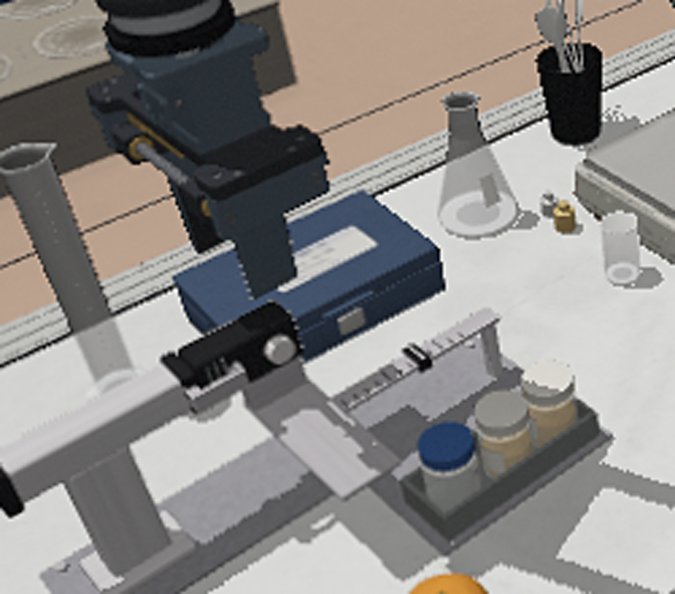

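```bash
python3 -m jog '[[0.07,0.0006,0.0007,0.02,0,0,0],[0.07,0,0,0.025,0,0,0],[0.07,0,0,0.02,0,0,0],[0.07,0,0,0.015,0,0,0],[0.07,0,0,0.01,0,0,0],[0.07,0,0,0,0,0,0]]'
python3 - <<'E'
from h import *
to(603.2,256.4,307)
f=vision.grab_frame("scene")
cv2.imwrite(f"pics/scene8z.png",cv2.resize(f["color"][200:330,80:260],None,fx=4.2,fy=4.2,interpolation=cv2.INTER_CUBIC))
E
```

```text
time_s: 17.02
ee_pos: [603.3, 256.1, 307.6]
ee_rot: [-180.0, 0.0, 92.3]
force: [0.3, -0.2, 0.0]
gripper_width: 70.1
t 17.025 pos [603.3 256.1 307.6] rot [-1.7995e+02  3.0000e-02  9.2330e+01] w 70.1 F [ 0.3 -0.2  0. ]
tool shift mm [ 0.3 -0.1  0.6]
```

View pics/scene8z.png

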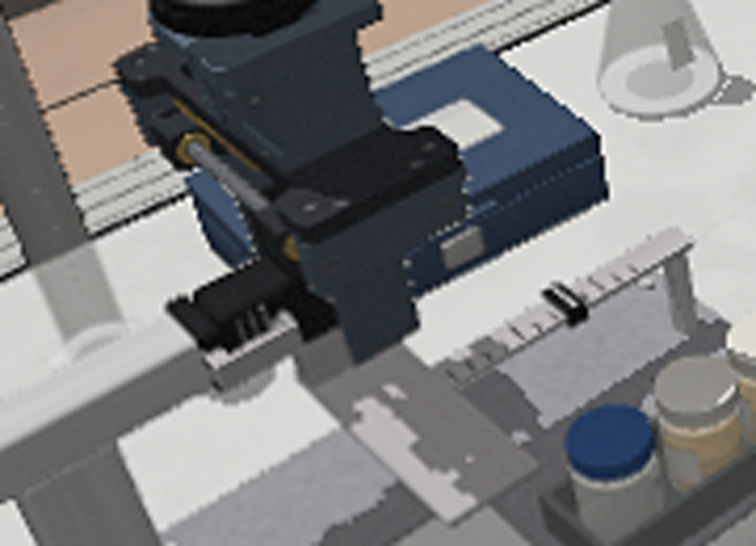

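```bash
python3 -m jog '[[0.05,0,0,0,0,0,0],[0.025,0,0,0,0,0,0],[0.025,0,0,0,0,0,0],[0.025,0,0,0,0,0,0],[0.025,0,0,0,0,0,0],[0.025,0,0,0,0,0,0]]' 28
```

```text
time_s: 17.82
ee_pos: [605.5, 256.2, 308.2]
ee_rot: [179.6, -0.0, 92.4]
force: [9.6, 0.2, -3.0]
gripper_width: 31.6
```

```bash
python3 -m jog '[[0.025,0,0.0025,0,0,0,0],[0.025,0,0,0,0,0,0],[0.025,-0.005,0,0,0,0,0],[0.025,-0.01,0,0,0,0,0],[0.025,-0.015,0,0,0,0,0],[0.025,-0.01,0,0,0,0,0],[0.025,0,0,0,0,0,0]]'
```

```text
time_s: 18.7
ee_pos: [608.0, 216.1, 308.2]
ee_rot: [179.9, -0.0, 92.3]
force: [5.6, 2.3, -1.6]
gripper_width: 31.6
```

```bash
python3 -m jog '[[0.025,-0.01,0.001,0,0,0,0],[0.025,-0.015,0,0,0,0,0],[0.025,-0.01,0,0,0,0,0],[0.025,-0.002,0,0,0,0,0],[0.025,0,0,0,0,0,0],[0.025,0,0,0,0,0,0]]'
python3 - <<'E'
from h import *
f=vision.grab_frame("scene"); t=vision.grab_frame("top")
cv2.imwrite("pics/scene9.png",f["color"]);cv2.imwrite("pics/top9.png",t["color"])
cv2.imwrite(f"pics/scene9z.png",cv2.resize(f["color"][230:330,140:280],None,fx=5.6,fy=5.6,interpolation=cv2.INTER_CUBIC))
cv2.imwrite(f"pics/top9z.png",cv2.resize(t["color"][170:270,170:290],None,fx=6,fy=6,interpolation=cv2.INTER_CUBIC))
to(0,0,0)
E
```

```text
time_s: 19.45
ee_pos: [610.0, 179.7, 308.2]
ee_rot: [-180.0, -0.0, 92.3]
force: [0.5, 2.9, 1.7]
gripper_width: 31.6
t 19.55 pos [610.  179.7 308.2] rot [-180.     -0.     92.34] w 32.2 F [-0.2  2.8  1.9]
tool shift mm [-154.7 -616.8  308.2]
```

View pics/scene9z.png

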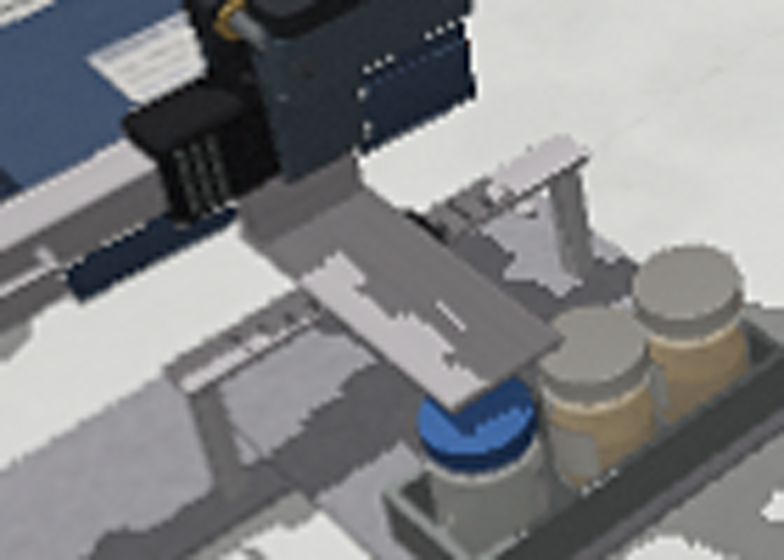

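View pics/top9z.png

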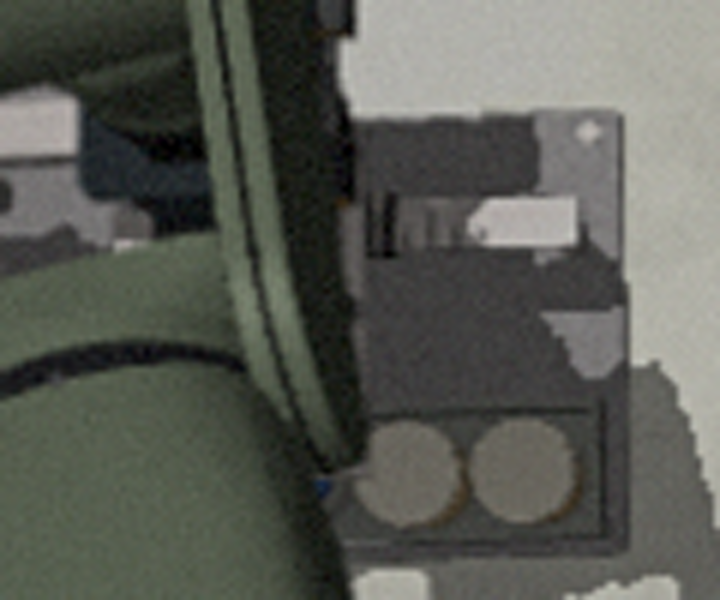

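Run:
```python
from h import *
t=vision.grab_frame("top")
g=cv2.cvtColor(t["color"],cv2.COLOR_BGR2GRAY).astype(int)
for v in range(202,216): print(v,g[v,226:244].tolist())
a=.042
R=np.array([[np.cos(a),-np.sin(a),0],[np.sin(a),np.cos(a),0],[0,0,1]]);o=np.array([533.9,147.9,0])
i=cv2.resize(t["color"][195:250,215:265],None,fx=12,fy=10.9,interpolation=cv2.INTER_NEAREST); cv2.imwrite("pics/t10.png",np.clip(i*1.5,0,255).astype(np.uint8))
for u,v,z in ((231.2,210,80),(233.7,208,75)): print((R.T@(px_at_z(t,u,v,z)-o)).round(2))
```

```text
202 [17, 15, 14, 47, 50, 38, 59, 59, 39, 43, 50, 62, 60, 61, 60, 54, 66, 59]
203 [40, 32, 29, 50, 45, 32, 64, 67, 22, 15, 64, 77, 76, 75, 75, 96, 100, 104]
204 [34, 51, 58, 77, 68, 36, 66, 64, 13, 33, 67, 81, 83, 78, 81, 84, 83, 87]
205 [42, 73, 82, 87, 64, 30, 55, 44, 15, 31, 68, 83, 83, 85, 81, 66, 76, 83]
206 [51, 69, 84, 84, 68, 27, 44, 44, 21, 27, 71, 79, 85, 80, 78, 69, 72, 86]
207 [48, 76, 86, 87, 72, 30, 46, 40, 15, 33, 78, 77, 75, 90, 90, 66, 77, 88]
208 [46, 74, 88, 83, 67, 35, 51, 41, 17, 39, 74, 70, 74, 84, 87, 56, 69, 90]
209 [45, 69, 85, 82, 69, 32, 52, 45, 23, 34, 68, 60, 65, 88, 85, 63, 74, 87]
210 [41, 71, 82, 87, 73, 33, 45, 50, 13, 37, 74, 66, 76, 91, 89, 68, 73, 90]
211 [40, 73, 84, 85, 66, 29, 45, 42, 28, 32, 66, 63, 60, 69, 66, 61, 60, 57]
212 [48, 71, 89, 88, 69, 31, 24, 22, 11, 22, 38, 54, 61, 58, 60, 60, 59, 63]
213 [38, 63, 85, 88, 74, 57, 53, 57, 56, 55, 60, 61, 58, 65, 61, 64, 67, 58]
214 [26, 60, 88, 88, 72, 58, 61, 67, 62, 64, 66, 57, 64, 57, 57, 60, 62, 57]
215 [32, 63, 87, 83, 77, 60, 61, 60, 56, 61, 62, 63, 65, 63, 65, 63, 60, 62]
[39.43  8.64 80.  ]
[44.69  3.51 75.  ]
```

View pics/t10.png

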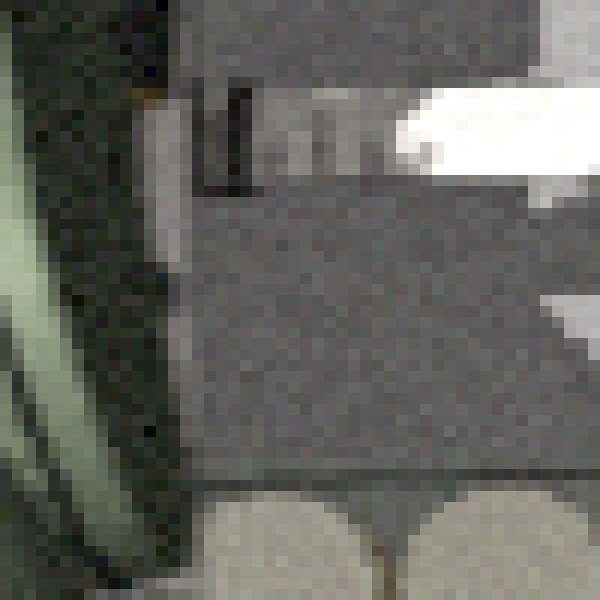

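```bash
python3 -m jog '[[0.025,-0.0025,0,0,0,0,0],[0.025,-0.0022,0,0,0,0,0],[0.025,0,0,0,0,0,0],[0.025,0,0,0,0,0,0],[0.025,0,0,0,0,0,0]]'
python3 - <<'E'
from h import *
t=vision.grab_frame("top"); f=vision.grab_frame("scene")
g=cv2.cvtColor(t["color"],cv2.COLOR_BGR2GRAY).astype(int)
for v in range(202,216): print(v,g[v,226:240].tolist())
i=cv2.resize(t["color"][195:250,215:265],None,fx=12,fy=10.9,interpolation=cv2.INTER_NEAREST); cv2.imwrite("pics/t11.png",np.clip(i*1.5,0,255).astype(np.uint8))
cv2.imwrite(f"pics/scene11z.png",cv2.resize(f["color"][230:330,140:280],None,fx=5.6,fy=5.6,interpolation=cv2.INTER_CUBIC))
to(0,0,0)
E
```

```text
time_s: 20.23
ee_pos: [610.2, 174.7, 308.2]
ee_rot: [-180.0, 0.0, 92.3]
force: [-1.6, 3.1, 4.7]
gripper_width: 31.9
202 [29, 23, 26, 12, 0, 18, 59, 52, 46, 42, 50, 61, 61, 61]
203 [26, 32, 42, 35, 33, 26, 62, 52, 22, 21, 61, 76, 76, 74]
204 [32, 30, 27, 46, 54, 61, 71, 43, 8, 37, 68, 83, 80, 80]
205 [23, 20, 33, 65, 83, 78, 80, 43, 5, 31, 70, 82, 80, 79]
206 [26, 20, 36, 67, 89, 86, 74, 45, 13, 26, 71, 83, 90, 82]
207 [26, 29, 35, 66, 86, 87, 78, 44, 4, 33, 73, 79, 79, 92]
208 [26, 22, 33, 68, 83, 86, 80, 40, 14, 36, 73, 68, 73, 85]
209 [24, 30, 38, 69, 85, 88, 79, 48, 14, 38, 73, 61, 75, 92]
210 [32, 29, 29, 64, 89, 85, 78, 51, 24, 30, 76, 61, 75, 91]
211 [25, 23, 32, 65, 85, 88, 75, 47, 16, 31, 67, 62, 64, 67]
212 [36, 30, 32, 53, 81, 86, 76, 50, 10, 20, 42, 52, 56, 63]
213 [32, 28, 28, 44, 77, 88, 82, 58, 55, 56, 58, 59, 60, 62]
214 [27, 28, 28, 41, 80, 88, 73, 67, 62, 68, 62, 66, 60, 64]
215 [26, 25, 29, 41, 70, 88, 74, 66, 60, 55, 60, 63, 60, 60]
t 20.325 pos [610.2 174.8 308.2] rot [-1.7999e+02  1.0000e-02  9.2340e+01] w 31.9 F [-2.1  3.1  5.4]
tool shift mm [-149.7 -616.8  308.3]
```

View pics/t11.png

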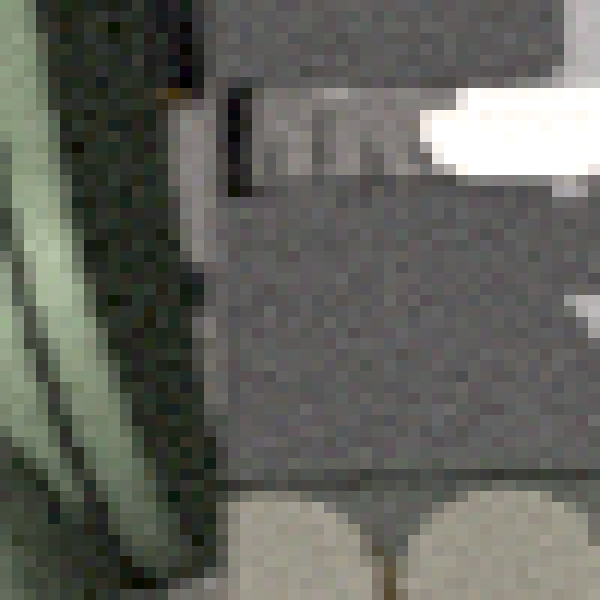

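View pics/scene11z.png

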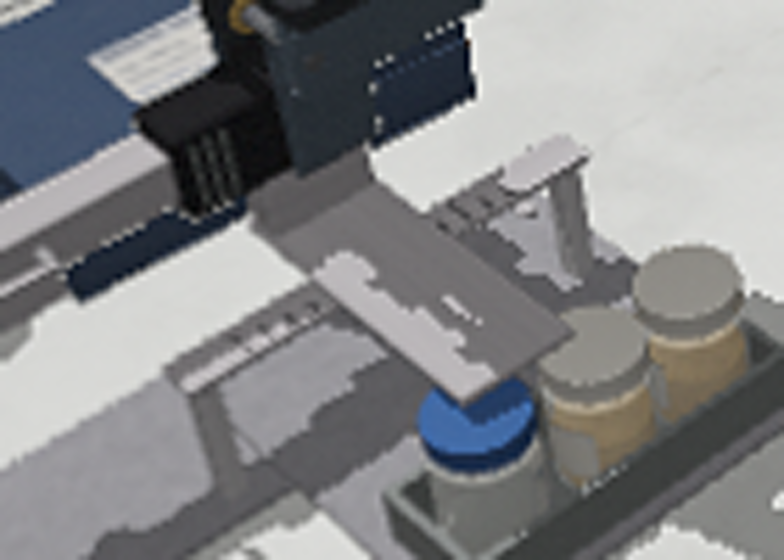

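```bash
python3 -m jog '[[0.025,0,0,0,0,0,0],[0.025,0,0,0,0,0,0]]'; python3 -c "
from h import *
print(status.state()['qvel'].round(2)); print(ticket.job_done())"
```

```text
time_s: 20.58
ee_pos: [610.2, 174.8, 308.2]
ee_rot: [-180.0, 0.0, 92.3]
force: [-1.2, 2.9, 6.2]
gripper_width: 31.7
[ 0.01 -0.07 -0.02 -0.06 -0.12  0.06]
the job is handed in; nothing more can be done
None
```

I put both white-capped jars in the box beside the blue-capped one. I then squeezed the lock button, drew the arm out about 81 mm, and handed the job in at 20.6 s while still holding the grip. The hand-in gave no verdict.

- **Jars:** the pictures taken after placing show all three upright in a row on the box floor. The last picture shows them unchanged.
- **Bar against the index line:** in the last top picture, the bar's front edge is within about 1 mm of the clip's white line, allowing for the height difference. The arm's travel agrees: 81.5 mm drawn against the 80.5–81 mm worked out beforehand.
- **Grip and button:** the fingers hold at 28 N with a 31.7 mm opening, which puts the button about 6 mm in. The arm was still, and the spring pull read about 3 N.
- **Clip, glass and tangerine:** nothing was commanded near them. The clip line sits at the same pixel as at the start; I did not measure the glass or tangerine again at the end.
- **Where readings disagreed:**
  - The two cameras differed by about 3–4 mm on the station's x position. I checked the first jar against the box in the picture before lowering it; it touched the side wall lightly (about 3.5 N) until I shifted it 1 mm.
  - The grip block was about 2 mm off the estimate when I pinched it, with about 10 N of side force. I eased that off.

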